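Close up the light-curing unit and set its timer

TASK

The printed dental model stands on the curing unit's pulled-out tray: slide the tray fully home with the model standing on it, then swing the door shut, without slamming it, until it seats on its catch. Turn the timer ring on the roof until its white pointer stands at the orange mark and clicks in there. Keep the model upright and leave the other things on and around the unit where they are.

Things in the scene. Friction and masses are not known exactly. Their poses are not given: they have to be found in the camera images.
- unit: White light-curing unit, 220 wide (y) x 220 deep (x) x 160 high, fixed to the bench; a timer dial on its roof (z = 160). Origin: centre of its underside, on the bench top. x runs from its open front to its back, y to its left (as seen from the robot), z up. The front face is at x = -110; the chamber opening in it is 184 wide, from z = 36 to 122.
- door (a joint): Door angle (rad): 0 = shut, grows as it swings out towards the robot's side (1.5 to 1.9 at first). Light hinge (0.06 N m): it stays where left. A sprung roller catch resists from about 0.065 rad (up to about 7 N at door_push); past its crest at about 0.033 rad it pulls the door in to 0 and holds it. Let go before the crest, the door springs back. A tray still out stops the door.
- door_hinge (a point): On the door's upright hinge axis at the unit's front left corner (unit x = -131, y = 104), 90 above the bench, mid-thickness. The door, a white frame with an amber window, is 216 wide x 120 high (z = 30 to 150) x 16 thick. Axes turn with the door and match the unit's when shut: -x is square to the outer face, 8 away; -y runs to the free edge, 212 away.
- door_push (a point): A good place to push: on the door's plain outer face, 150 from the hinge axis, 125 above the bench (25 below the door's top edge). Axes as door_hinge. Shut, it lies at unit x = -139. Nearer the free edge, 194 from the hinge, an upright black bar handle (10 thick, from 45 to 109 above the bench) stands 23 out from this face.
- tray (a joint): How far the steel loading tray is pulled out of the chamber (m): 0 = fully home against its stop, about 0.09 to 0.105 at first. It slides straight along the unit's x with about 1.5 N of friction and stays where it is left.
- tray_tab (a point): On the front face of the black pull tab, 102 above the bench, in the middle of its width. The tab, 60 wide (y) and 10 thick, rises to 112 above the bench from the middle of the tray's black front lip (148 wide, 10 thick, from 40 to 66 above the bench, its front face in the same plane). The face looks to the unit's -x; with the tray home it lies at unit x = -118, 8 in front of the front face and 5 behind the inside of the shut door.
- tray_floor (a point): Middle of the tray's floor (166 x 148, its top 44 above the bench); axes parallel to the unit's. Rims 6 high stand along its sides and back.
- model: The work: a pinkish-tan printed dental arch model, 60 x 56 x 28 high, about 70 g, standing loose on the tray's floor. Origin: centre of its underside, z up.
- ring (a joint): Angle of the timer ring (rad), growing clockwise as seen from above. It clicks into seven detents 0.349 (20 degrees) apart, from 0 to its end stop at 2.094; the orange mark is the fifth, at 1.396. Turning it over a click takes about 0.1 N m; let go between two clicks, it springs to the nearer one.
- ring_center (a point): On the upright axis of the black ribbed ring, at half its height, 176 above the bench. The ring is 60 in diameter and 24 high (164 to 188 above the bench) and turns round a fixed grey barrel 38 in diameter, its top at 190, on a dark disc 96 across on the roof, front right (unit x = -30, y = -50).
- ring_pointer (a point): Middle of the white pointer bar (11.5 x 4) on top of the ring, 24.5 from its axis; it runs on down the ring's outer side.
- orange_mark (a point): Middle of the orange mark (14 long, 6 wide), the only coloured tick of the scale, on the roof 39.5 from the ring's axis; the other six ticks are thin and grey.
- cast: Yellow stone cast, 51 x 48 x 24 high, standing on the unit's roof, back left. To be left alone. Origin: middle of its underside.
- resin_bottle: Amber bottle with a black cap, 54 in diameter, 125 high, standing to the right of the unit. To be left alone. Origin: middle of its underside.
- dish: Small white ceramic dish, 64 in diameter, 24 high, on the bench in front and to the right of the unit. To be left alone. Origin: middle of its underside.
- spatula: Spatula with a blue handle, 190 long, lying on the bench on the right. To be left alone. Origin: underside, near the middle of its length.
- articulator: Aluminium articulator with two casts, about 130 x 120 x 136 high, on the bench on the left. To be left alone. Origin: middle of its underside.
- case_box: Light grey open case box 140 x 100 x 42 with a cast in it, on the bench on the left. To be left alone. Origin: middle of its underside.
- brush_jar: Glass jar of brushes, 56 in diameter, about 150 high with the brushes, on the bench on the right. To be left alone. Origin: middle of its underside.
- handpiece: Blue handpiece on a black rest, about 155 long and 55 high, on the bench on the right. To be left alone. Origin: middle of its underside.
Not all that is in view belongs to the job. Leave any pink or turquoise look-alike of the model alone.

How it is judged:
By the outcome, as a careful person would: the job done as asked, in the order asked, and still so for the second after the job is handed in, with the robot touching nothing.
It also fails if it takes over 59 s, if anything falls off the work surface, if the arm or the gripper's body presses on something with over 40 N, if the wrist force passes 120 N, or if a joint passes its speed limit or range.

ROBOT

A 7-joint arm with a two-finger parallel gripper is mounted at the origin on the work surface. World frame = base frame: x ahead of the robot, y to its left, z up, the work surface at z = 0. Lengths are in m, angles in degrees, forces in N, time in s.
With the tool pointing down it reaches from about 0.425 to 0.875 m from the base axis. Payload 4.7 kg.
Tool frame: the origin (TCP) lies at the very end of the fingers, on their centre line; the grasp point (between the pads) lies env.grip_point_offset behind it (env.grip_point_offset is the distance from the TCP to the grasp point, in m); z points along the fingers, y is the direction in which the jaws open and shut (so a half turn about z gives the same grasp; the last joint's range is limited). The gripper opens to 87 mm and grips with 3 to 60 N. Pads are 19 mm wide; open, the fingers measure 117 mm over their backs; the gripper's body (75 mm by 190 mm) begins 51 mm behind the grasp point.
Start: joints at [65.839, 18.392, -4.016, 83.108, 1.295, 78.541, -3.26], TCP at [0.274, -0.589, 0.223] pointing down, gripper open.
Joint ranges: [-163.93, 163.93], [-17.29, 119.83], [-79.2, 71.16], [3.27, 140.29], [-89.18, 269.18], [5.43, 117.66], [-154.24, 154.24]. Speed limits (degrees/s): [147.25, 147.25, 180, 180, 180, 180, 180].

INTERFACE

Orientations are given as [roll, pitch, yaw] about the fixed x, y, z axes, in that order (R = Rz(yaw) Ry(pitch) Rx(roll)).
In Python, from cell import env gives the robot as it stands.
- The arm moves only by the tool send_rows, never from a script. Its argument "plan" is a list of rows, each a list of 7 numbers: the finger opening in mm, from 0 to 87, then the shift along the tool's x, y, z in mm, then the turn, a rotation vector about the tool's x, y, z in rad. A call has 1 to 12 rows; each row shifts and turns the commanded pose from where the row before left it, along the tool's axes as they then stand; what a row does not reach is not made up. A row lasts 1/10 s, in which the tool goes at most 50 mm and 8.59 degrees, less where a joint would pass 70% of its speed; a pose out of reach is approached as far as the arm can. A call is refused whole if a number of a shift passes 50 or a number of a turn 0.15, either way. A call with a gripper value outside its range is refused whole. The fingers move at their own pace and stop on an object; "grip_force" is the grip in N (left out, the last holds). Time passes only in rows, so rows that do not move let the fingers close. It gives the time, the measured TCP pose, the force and the opening at its end, in the units of the state.
- env.get_obs(): the state, without advancing time (a new reading comes with each control period).
- env.read_camera(name): name is "side" or "top" or "wrist"; returns the picture (420x560x3 uint8, red, green, blue); there is no depth.
- env.get_calibration(name): a dict with "fx", "fy", "cx", "cy" (pixels), "k1" (the pictures are not rectified: a ray, as slopes to the right and down, at radius r is drawn at 1 + k1 r^2 times it, then the intrinsics apply), "extrinsics" (4x4, takes a point from camera to world coordinates). Camera axes: x right, y down, z forward; pixel columns grow to the right and rows downward; lengths in m; the calibration is good to about 2 mm. A picture is of the moment at which its call begins: read the wrist's pose just before it. get_calibration takes no time and is no camera call; for the wrist camera it gives the pose at the moment of the call.
- env.sign_off(): hands the job in, once; it reports no verdict.
Trained networks look in the newest picture that a camera, given by its name, has taken for a name from the list of things; names that differ only in an ending like _2 or _b are one class to them, and where a whole thing is asked for, a point or a joint stands for the part that bears it (a point fixed in the world has none). Each returns a list of dicts, best first, with "confidence" (0 to 1); they miss things now and then, are a little off and sometimes report something else, mostly with a low value. They report only what shows in the picture. A call takes as long as a camera call. They do not tell look-alikes from the thing itself.
- env.regions_of(camera, query): "region" (420x560 bool, what is visible of it) and "rect" ([left, top, right, bottom] in pixels, round what is visible of it).
The state is a dict: "time_s": time; "qpos": joint angles; "joint_velocities": joint speeds; "effort": joint torques, N m; "tool_pos": TCP position; "tool_rot": TCP orientation; "force": force on the tool from outside, world axes, zero at the start; "wrist_torque": the same for the moment, N m; "grip_width": finger opening in m.
Only numpy, scipy, OpenCV 4.12 (cv2) and the standard library are available. Lean on these libraries where they do the work, as an engineer would, in place of code of your own. Each camera call takes 0.05 s, during which the arm holds its last target. There are 200 camera calls.

## Working session

There is one attempt and no reset: what is moved stays moved. The work goes in short steps, Python scripts to look and compute and a tool call to move; the robot and the scene stay as the last step left them, time stands still between calls to the robot, and variables do not carry over. Pictures are saved under pics/ and viewed, about 8 in all and at most 12, crops included, and the job is handed in when it is done.

Besides the shell and the picture viewer there is one more tool, called as a command line: name --pt "numbers of a row" for each row, then --argument value for the rest. send_rows: Moves the arm, as the interface text tells. Its arguments: {"type":"object","properties":{"plan":{"type":"array"},"grip_force":{"type":"number"}},"required":["plan"]}

```bash
ls; mkdir -p pics; python3 - <<'E'
from cell import env
import cv2,numpy as np
o=env.get_obs();print({k:np.round(v,3).tolist() for k,v in o.items()},env.grip_point_offset)
for c in("side","top"):
    im=env.read_camera(c);cv2.imwrite(f"pics/{c}0.png",im[:,:,::-1])
    k=env.get_calibration(c);print(c,{a:np.round(b,4).tolist() for a,b in k.items()})
    for q in("unit","door","tray","model","ring","ring_pointer","orange_mark","cast","tray_tab","resin_bottle","dish"):
        for d in env.regions_of(c,q)[:3]:
            m=d["region"];ys,xs=np.nonzero(m);print(c,q,round(d["confidence"],2),np.round(d["rect"]).tolist(),m.sum(),round(xs.mean(),1) if len(xs) else None,round(ys.mean(),1) if len(ys) else None)
E
```

```text
pics
{'time_s': 0.0, 'qpos': [65.839, 18.437, -4.015, 83.175, 1.295, 78.541, -3.262], 'joint_velocities': [0.101, 0.032, 0.003, 0.021, 0.003, -0.004, -0.033], 'effort': [0.0, -49.129, -0.404, -31.253, -0.064, 0.044, 0.0], 'tool_pos': [0.274, -0.589, 0.221], 'tool_rot': [-179.892, 0.006, 24.967], 'force': [0.618, 0.205, 0.265], 'wrist_torque': [0.032, 0.004, -0.022], 'grip_width': 0.087} 0.0187
side {'fx': 499.0363, 'fy': 499.0363, 'cx': 275.7409, 'cy': 207.947, 'k1': -0.0011, 'extrinsics': [[-0.8872, -0.36, 0.2886, 0.0774], [-0.4613, 0.7085, -0.534, 0.8303], [-0.0122, -0.6069, -0.7947, 1.3621], [0.0, 0.0, 0.0, 1.0]]}
side unit 0.58 [174.0, 162.0, 306.0, 294.0] 8343 240.0 222.6
side unit 0.55 [242.0, 238.0, 307.0, 294.0] 1783 273.3 262.3
side unit 0.55 [166.0, 328.0, 222.0, 371.0] 2104 196.6 350.4
side door 0.84 [241.0, 236.0, 308.0, 290.0] 1752 273.8 262.9
side tray 0.82 [248.0, 210.0, 292.0, 252.0] 914 270.3 228.3
side model 0.89 [255.0, 294.0, 275.0, 319.0] 356 264.5 305.6
side model 0.79 [257.0, 230.0, 276.0, 245.0] 260 264.3 235.1
side model 0.76 [214.0, 280.0, 232.0, 302.0] 318 
[... 1161 characters left out ...]
43.7
top ring 0.64 [263.0, 166.0, 281.0, 186.0] 221 270.7 178.1
top ring 0.16 [194.0, 126.0, 296.0, 282.0] 8206 247.2 191.7
top ring_pointer 0.79 [257.0, 167.0, 282.0, 192.0] 252 269.3 177.3
top orange_mark 0.73 [190.0, 207.0, 224.0, 282.0] 1178 209.7 244.0
top orange_mark 0.59 [194.0, 130.0, 298.0, 281.0] 7947 247.5 192.0
top cast 0.65 [234.0, 130.0, 252.0, 149.0] 257 243.6 139.6
top tray_tab 0.95 [221.0, 205.0, 278.0, 247.0] 1461 248.8 225.1
top resin_bottle 0.73 [296.0, 184.0, 321.0, 206.0] 335 305.7 194.4
top resin_bottle 0.41 [191.0, 204.0, 221.0, 277.0] 1073 209.5 245.0
top dish 0.64 [295.0, 235.0, 320.0, 253.0] 309 306.1 243.8
top dish 0.25 [262.0, 165.0, 281.0, 191.0] 293 269.8 177.7
```

```bash
python3 - <<'E'
import cv2,numpy as np
t=cv2.imread("pics/top0.png")[110:310,150:350];s=cv2.imread("pics/side0.png")[150:390,140:340]
t=cv2.resize(t,None,fx=4,fy=3*4/3,interpolation=cv2.INTER_CUBIC)
t=t[:600] if 0 else cv2.resize(t,(600,600));s=cv2.resize(s,(500,600),interpolation=cv2.INTER_CUBIC)
cv2.imwrite("pics/t1.png",t);cv2.imwrite("pics/s1.png",s)
E
```

```text
(no output)
```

View pics/t1.png

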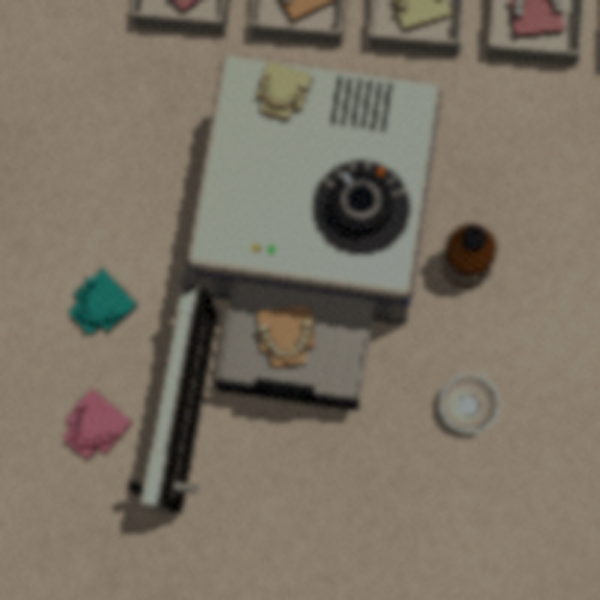

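View pics/side0.png

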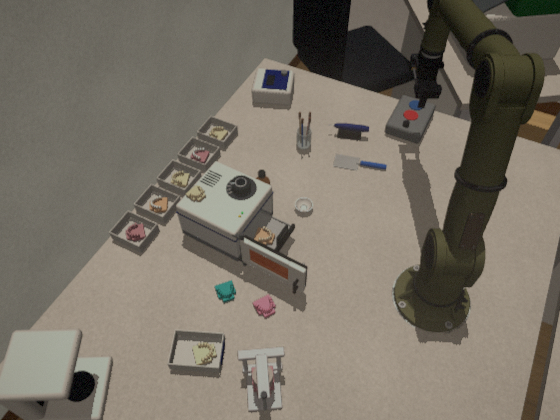

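The top picture shows the unit, yawed slightly. In crop pixels its roof corners are at about (227,57), (438,88), (410,295) and (190,265). The tray is out with the tan model on it, and the door is open to about 90°. The ring pointer is at about (345,178), and the orange mark is at about (381,172). The pink and turquoise look-alikes are to the left of the door.

```bash
cat > h.py <<'E'
import numpy as np,cv2
from cell import env
from scipy.spatial.transform import Rotation as R
from scipy.optimize import least_squares
def ray(k,uv):
    s=np.array([(uv[0]-k["cx"])/k["fx"],(uv[1]-k["cy"])/k["fy"]]);t=s.copy()
    for _ in range(8): t=s/(1+k["k1"]*(t@t))
    E=np.array(k["extrinsics"]);return E[:3,3],E[:3,:3]@np.r_[t,1]
def at_z(k,uv,z):
    o,d=ray(k,uv);return o+d*(z-o[2])/d[2]
def proj(k,P):
    E=np.array(k["extrinsics"]);p=(np.atleast_2d(P)-E[:3,3])@E[:3,:3];s=p[:,:2]/p[:,2:]
    s=s*(1+k["k1"]*(s**2).sum(1,keepdims=True));return s*[k["fx"],k["fy"]]+[k["cx"],k["cy"]]
def U(u,P):
    c,s=np.cos(u[2]),np.sin(u[2]);P=np.atleast_2d(np.array(P,float));return np.c_[u[0]+c*P[:,0]-s*P[:,1],u[1]+s*P[:,0]+c*P[:,1],P[:,2]]
def inU(u,P):
    c,s=np.cos(u[2]),np.sin(u[2]);d=np.array(P,float)-np.r_[u[0],u[1],0];return np.r_[c*d[0]+s*d[1],-s*d[0]+c*d[1],d[2]]
E
python3 - <<'E'
from h import *
k=env.get_calibration("top")
pc=np.array([[227,57],[438,88],[410,295],[190,265]])/3+[150,110]
pts=[[.11,.11,.16],[.11,-.11,.16],[-.11,-.11,.16],[-.11,.11,.16]]
r=least_squares(lambda u:(proj(k,U(u,pts))-pc).ravel(),[.6,0,0]);u=r.x;print(u,np.degrees(u[2]),r.fun.round(1))
f=lambda x,y,z:inU(u,at_z(k,(150+x/3,110+y/3),z)).round(4)
print("ring",f(360,196,.19),"ptr",f(345,178,.188),"mark",f(381,172,.16))
print("tab top front",f(283,392,.112),"lip r bottom",f(357,403,.066),f(215,390,.066),"model",f(285,335,.06))
print("door top ends",f(190,292,.15),f(150,505,.15), f(163,400,.15))
print("hinge",f(198,292,.15))
print("world: push etc", U(u,[[-.118-.1,0,.102],[-.131,.104,.09],[-.03,-.05,.176],[-.139,-.046,.125]]).round(4))
for n,p in(("bottle",(473,240)),):print(n,f(*p,.125))
print("dish",f(467,405,.024),"world",at_z(k,(150+467/3,110+405/3),.024))
E
```

```text
[ 0.67643554  0.04321817 -0.05098897] -2.9214527993586414 [-1.2 -1.   1.6 -1.2  0.8  1.3 -1.2  0.6]
ring [-0.0241 -0.0467  0.19  ] ptr [-0.0078 -0.0298  0.188 ] mark [ 0.0116 -0.0623  0.16  ]
tab top front [-0.2102  0.0025  0.112 ] lip r bottom [-0.2039 -0.0699  0.066 ] [-0.2114  0.0742  0.066 ] model [-0.1442  0.0134  0.06  ]
door top ends [-0.1319  0.104   0.15  ] [-0.3396  0.1069  0.15  ] [-0.2397  0.1118  0.15  ]
hinge [-0.1308  0.0963  0.15  ]
world: push etc [[ 0.4587  0.0543  0.102 ]
 [ 0.5509  0.1538  0.09  ]
 [ 0.6439 -0.0052  0.176 ]
 [ 0.5353  0.0044  0.125 ]]
bottle [-0.0342 -0.1616  0.125 ]
dish [-0.1835 -0.1822  0.024 ] world [ 0.48392209 -0.12940465  0.024     ]
```

send_rows --pt "0 0 0 -45 0 0 0.12" --pt "0 0 0 -45 0 0 0.12" --pt "0 0 0 -45 0 0 0.12" --pt "0 0 0 -45 0 0 0.12" --pt "0 18 -43 0 0 0 0" --pt "0 18 -43 0 0 0 0" --pt "0 18 -43 0 0 0 0" --pt "0 18 -43 0 0 0 0" --pt "0 18 -43 0 0 0 0" --pt "0 18 -43 0 0 0 0" --pt "0 18 -43 0 0 0 0" --pt "0 18 -43 0 0 0 0"

```text
time_s: 2.4
tool_pos: [0.4339, -0.2501, 0.4029]
tool_rot: [180.0, -0.0, -2.5]
force: [0.7, 0.3, -0.3]
grip_width: 0.0028
```

send_rows --pt "0 18 -43 0 0 0 0" --pt "0 18 -43 0 0 0 0" --pt "0 18 -43 0 0 0 0" --pt "0 18 -43 0 0 0 0" --pt "0 18 -43 0 0 0 0" --pt "0 0 0 0 0 0 0" --pt "0 0 0 0 0 0 0"

```text
time_s: 3.1
tool_pos: [0.533, -0.04, 0.4025]
tool_rot: [180.0, 0.0, -2.4]
force: [-0.1, -0.6, 0.8]
grip_width: 0.0005
```

```bash
python3 - <<'E'
from h import *
o=env.get_obs();print(o["tool_pos"],o["tool_rot"],o["time_s"])
k=env.get_calibration("wrist");im=env.read_camera("wrist");cv2.imwrite("pics/w1.png",im[:,:,::-1])
np.save("w1.npy",k,allow_pickle=True);print({a:np.round(b,4).tolist() for a,b in k.items()})
E
```

```text
[ 0.53297091 -0.03996105  0.40246137] [ 1.79984905e+02  1.33918437e-02 -2.35637404e+00] 3.1
{'fx': 301.4077, 'fy': 301.4077, 'cx': 283.2508, 'cy': 207.5203, 'k1': -0.0211, 'extrinsics': [[-0.0412, -0.9697, -0.241, 0.5992], [-0.9992, 0.04, 0.0099, -0.0426], [0.0001, 0.2412, -0.9705, 0.5648], [0.0, 0.0, 0.0, 1.0]]}
```

View pics/w1.png

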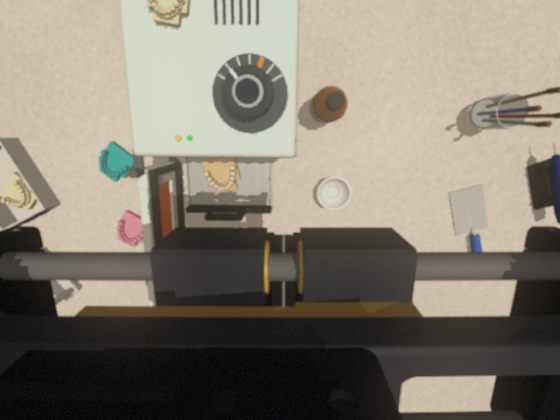

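```bash
python3 - <<'E'
import cv2
w=cv2.imread("pics/w1.png")
a=cv2.resize(w[0:220,115:305],(570,660),interpolation=cv2.INTER_CUBIC)[60:660]
cv2.imwrite("pics/w1c.png",a)
E
```

```text
(no output)
```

View pics/w1c.png

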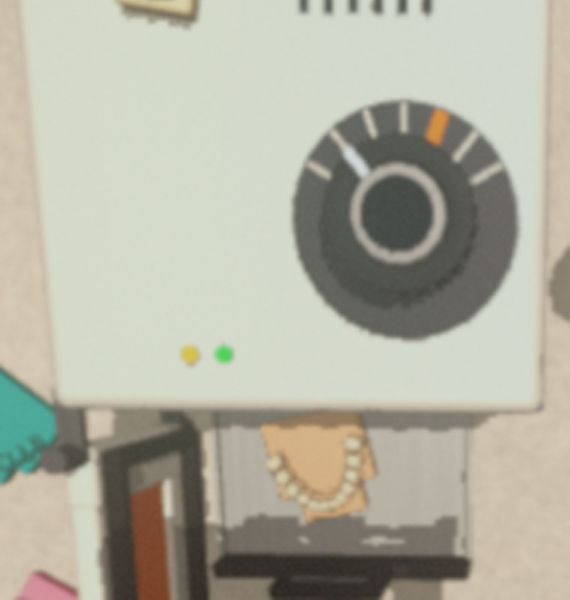

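The crop shows the pointer at the second tick and the orange mark at the fifth, so the ring needs a 60° clockwise turn. The barrel centre is at crop (398,213) and the front roof corners are at (58,403) and (541,407).

```bash
python3 - <<'E'
from h import *
kw=np.load("w1.npy",allow_pickle=True).item();kt=env.get_calibration("top")
W=lambda x,y:np.array([115+x/3,(y+60)/3]);T=lambda x,y:np.array([150+x/3,110+y/3])
A=[.11,.11,.16],[.11,-.11,.16],[-.11,-.11,.16],[-.11,.11,.16]
obs=[(kw,W(58,403),A[3]),(kw,W(541,407),A[2]),(kw,W(398,213),[-.03,-.05,.19]),(kw,W(405,219),[-.03,-.05,.162]),
(kt,T(227,57),A[0]),(kt,T(438,88),A[1]),(kt,T(410,295),A[2]),(kt,T(190,265),A[3]),(kt,T(360,198),[-.03,-.05,.19])]
def f(u): return np.concatenate([(proj(k,U(u,[p]))[0]-q)*(1 if k is kw else .6) for k,q,p in obs])
r=least_squares(f,[.67,.04,-.05],loss="soft_l1");u=r.x;print(u,np.degrees(u[2]));print(f(u).reshape(-1,2).round(1))
np.save("u.npy",u)
g=lambda x,y,z:inU(u,at_z(kw,W(x,y),z)).round(4)
print("roof FL,FR",g(58,403,.16),g(541,407,.16),"barrel",g(398,213,.19),"disc",g(405,219,.162))
print("lip top-back L,R",g(218,557,.066),g(468,557,.066),"model base?",g(318,465,.06))
h=lambda x,y,z:inU(u,at_z(kt,T(x,y),z)).round(4)
print("tab top front",h(283,392,.112),"lip",h(357,403,.066),h(215,390,.066),"door",h(190,292,.15),h(150,505,.15),h(170,507,.15))
print("ptr ang",np.degrees(np.arctan2(*(g(355,162,.188)-g(398,213,.188))[1::-1])),"mark",np.degrees(np.arctan2(*(g(437,126,.162)-g(405,219,.162))[1::-1])))
E
```

```text
[ 0.68233062  0.04518461 -0.05454546] -3.125224392485161
[[-2.9  1.2]
 [ 1.   1.8]
 [ 0.1 -1. ]
 [ 0.3  0. ]
 [-0.9 -1.8]
 [ 0.7 -1.8]
 [ 0.1 -0.4]
 [-1.  -0.9]
 [ 0.2 -0.3]]
roof FL,FR [-0.1084  0.1059  0.16  ] [-0.1076 -0.1086  0.16  ] barrel [-0.0311 -0.0498  0.19  ] disc [-0.0299 -0.0496  0.162 ]
lip top-back L,R [-0.2011  0.0693  0.066 ] [-0.1992 -0.073   0.066 ] model base? [-0.1487  0.0116  0.06  ]
tab top front [-0.2159 -0.0005  0.112 ] lip [-0.2094 -0.0729  0.066 ] [-0.2175  0.0712  0.066 ] door [-0.1381  0.1012  0.15  ] [-0.3457  0.1034  0.15  ] [-0.3448  0.0844  0.15  ]
ptr ang 41.57612875506933 mark -20.487014193330715
```

send_rows --pt "0 -33.5 -31 20 0 0 0.012" --pt "0 -33.5 -31 20 0 0 0" --pt "0 -33.5 -31 20 0 0 0" --pt "0 0 0 41 0 0 0" --pt "0 0 0 41 0 0 0" --pt "0 0 0 41 0 0 0" --pt "0 0 0 41 0 0 0" --pt "0 0 0 41 0 0 0" --pt "0 0 0 41 0 0 0" --pt "0 0 0 0 0 0 0" --pt "0 0 0 0 0 0 0"

```text
time_s: 4.25
tool_pos: [0.4375, 0.0558, 0.0972]
tool_rot: [180.0, 0.0, -3.3]
force: [1.0, 0.0, 0.7]
grip_width: 0.0
```

send_rows --pt "0 5 0 0 0 0 0" --pt "0 5 0 0 0 0 0" --pt "0 4 0 0 0 0 0" --pt "0 4 0 0 0 0 0" --pt "0 4 0 0 0 0 0" --pt "0 4 0 0 0 0 0" --pt "0 4 0 0 0 0 0" --pt "0 4 0 0 0 0 0"

```text
time_s: 5.05
tool_pos: [0.4714, 0.0551, 0.0964]
tool_rot: [180.0, 0.0, -3.2]
force: [-1.7, 0.2, 0.2]
grip_width: 0.0003
```

send_rows --pt "0 6 0 0 0 0 0" --pt "0 7 0 0 0 0 0" --pt "0 7 0 0 0 0 0" --pt "0 7 0 0 0 0 0" --pt "0 7 0 0 0 0 0" --pt "0 7 0 0 0 0 0" --pt "0 7 0 0 0 0 0" --pt "0 6 0 0 0 0 0" --pt "0 5 0 0 0 0 0" --pt "0 4 0 0 0 0 0" --pt "0 3 0 0 0 0 0" --pt "0 3 0 0 0 0 0"

```text
time_s: 6.25
tool_pos: [0.5403, 0.0512, 0.0965]
tool_rot: [180.0, 0.0, -3.2]
force: [-2.0, 1.8, 0.1]
grip_width: 0.0005
```

send_rows --pt "0 3 0 0 0 0 0" --pt "0 3 0 0 0 0 0" --pt "0 2 0 0 0 0 0" --pt "0 2 0 0 0 0 0" --pt "0 1 0 0 0 0 0"

```text
time_s: 6.75
tool_pos: [0.5513, 0.0504, 0.0965]
tool_rot: [180.0, -0.0, -3.2]
force: [-1.4, 0.0, -0.0]
grip_width: 0.0005
```

send_rows --pt "0 1.5 0 0 0 0 0" --pt "0 1.5 0 0 0 0 0" --pt "0 1.5 0 0 0 0 0" --pt "0 1 0 0 0 0 0" --pt "0 0 0 0 0 0 0"

```text
time_s: 7.25
tool_pos: [0.5517, 0.0504, 0.0965]
tool_rot: [179.9, 0.6, -3.2]
force: [-16.2, 0.7, 12.2]
grip_width: 0.0005
```

send_rows --pt "0 -5 0 0 0 0 0" --pt "0 -10 0 0 0 0 0" --pt "0 -10 0 -30 0 0 0" --pt "0 -10 0 -40 0 0 0" --pt "0 -10 0 -40 0 0 0" --pt "0 -10 0 -40 0 0 0" --pt "0 0 0 0 0 0 0" --pt "0 0 0 0 0 0 0"

```text
time_s: 8.05
tool_pos: [0.5025, 0.053, 0.2478]
tool_rot: [179.9, -0.2, -3.3]
force: [0.4, -0.6, -0.3]
grip_width: 0.0002
```

```bash
python3 - <<'E'
from h import *
o=env.get_obs();print(o["tool_pos"],o["tool_rot"],o["time_s"],o["qpos"].round(1),o["force"])
kw=env.get_calibration("wrist");w=env.read_camera("wrist");t=env.read_camera("top")
np.save("w2.npy",kw,allow_pickle=True)
a=np.hstack([cv2.resize(w[:300,:400],(400,300)),cv2.resize(t[110:310,150:350],(400,400),interpolation=cv2.INTER_CUBIC)[:300]])
cv2.imwrite("pics/w2.png",a[:,:,::-1])
u=np.load("u.npy");print(proj(kw,U(u,[[-.118,y,.112] for y in(-.03,.03)]+[[-.11,0,.16]]+[[-.118,y,.066] for y in(-.074,.074)])).round(1))
E
```

```text
[0.50248179 0.05295982 0.24777234] [179.9367098   -0.23517858  -3.2535848 ] 8.05 [  26.2    1.3  -35.5  100.2    0.9   78.5 -102.8] [ 0.38911396 -0.56527447 -0.29545357]
[[312.  137.9]
 [249.9 138. ]
 [280.5 128.5]
 [347.6 137.3]
 [214.9 137.6]]
```

View pics/w2.png

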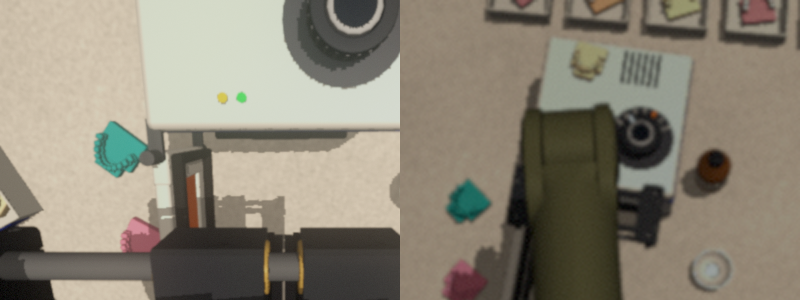

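The tray lip's front edge is at row 138, and the predicted position for fully home is 137.9. With the hard stop I felt as well, the tray is home. Next I go round to the outside of the door.

send_rows --pt "0 -25.4 -37.1 0 0 0 0" --pt "0 -25.4 -37.1 0 0 0 0" --pt "0 -25.4 -37.1 0 0 0 0" --pt "0 -25.4 -37.1 0 0 0 0" --pt "0 0 0 0 0 0 -0.143" --pt "0 0 0 0 0 0 -0.143" --pt "0 0 0 0 0 0 -0.143" --pt "0 0 0 0 0 0 -0.143" --pt "0 0 0 0 0 0 -0.143" --pt "0 0 0 0 0 0 -0.143" --pt "0 0 0 0 0 0 -0.143" --pt "0 0 0 0 0 0 -0.143"

```text
time_s: 9.35
tool_pos: [0.4081, 0.2068, 0.2448]
tool_rot: [-179.9, 0.1, 62.7]
force: [-0.4, 0.3, -0.6]
grip_width: 0.0003
```

send_rows --pt "0 0 0 0 0 0 -0.143" --pt "0 0 0 0 0 0 -0.143" --pt "0 0 0 0 0 0 -0.143" --pt "0 0 0 0 0 0 0" --pt "0 0 0 0 0 0 0"

```text
time_s: 9.85
tool_pos: [0.4083, 0.207, 0.2455]
tool_rot: [-179.9, 0.0, 86.7]
force: [-0.2, -0.4, 0.4]
grip_width: 0.0002
```

```bash
python3 - <<'E'
from h import *
o=env.get_obs();u=np.load("u.npy");print(o["tool_pos"],inU(u,o["tool_pos"]),o["tool_rot"],o["time_s"],o["qpos"].round(1))
kw=env.get_calibration("wrist");w=env.read_camera("wrist");np.save("w3.npy",kw,allow_pickle=True)
cv2.imwrite("pics/w3.png",w[:,:,::-1])
H=np.array([-.131,.104])
for th in(1.5,1.6,1.7):
  d=np.array([-np.sin(th),-np.cos(th)]);n=np.array([-np.cos(th),np.sin(th)])
  print(th,proj(kw,U(u,[np.r_[H+r*d+s*n,.15] for r in(.1,.212) for s in(.008,)])).round(0).tolist())
E
```

```text
[0.40829546 0.20695625 0.24546106] [-0.28244714  0.14659109  0.24546106] [-1.79895713e+02  2.39587004e-02  8.67102606e+01] 9.85 [ 12.3  -5.5 -39.4 105.7  -3.6  78.7 -29.5]
1.5 [[338.0, 253.0], [217.0, 261.0]]
1.6 [[340.0, 243.0], [216.0, 240.0]]
1.7 [[342.0, 232.0], [218.0, 217.0]]
```

View pics/w3.png

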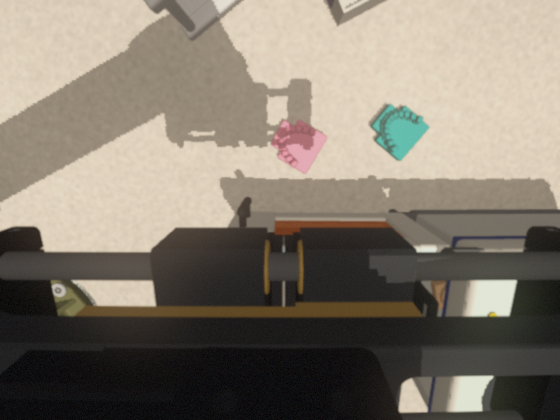

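The view shows the door's outer face, with its lower edge at about row 213 at column 290 and about row 211 near the hinge at column 390. The handle is at (243,208).

```bash
python3 - <<'E'
from h import *
u=np.load("u.npy");kw=np.load("w3.npy",allow_pickle=True).item()
H=np.array([-.131,.104])
for th in(1.5,1.55,1.6,1.65,1.7):
  d=np.array([-np.sin(th),-np.cos(th)]);n=np.array([-np.cos(th),np.sin(th)])
  print(th,proj(kw,U(u,[np.r_[H+r*d+s*n,z] for r,s,z in((.03,.008,.03),(.212,.008,.03),(.194,.031,.045),(.194,.031,.109))])).round(0).tolist())
E
```

```text
1.5 [[376.0, 214.0], [237.0, 223.0], [247.0, 208.0], [240.0, 223.0]]
1.55 [[376.0, 212.0], [236.0, 216.0], [248.0, 201.0], [241.0, 214.0]]
1.6 [[377.0, 211.0], [236.0, 208.0], [249.0, 193.0], [242.0, 205.0]]
1.65 [[377.0, 210.0], [237.0, 200.0], [250.0, 185.0], [244.0, 196.0]]
1.7 [[378.0, 209.0], [238.0, 192.0], [252.0, 177.0], [246.0, 187.0]]
```

send_rows --pt "0 0 0 35 0 0 0" --pt "0 0 0 35 0 0 0" --pt "0 0 0 35 0 0 0" --pt "0 0 0 35 0 0 0" --pt "0 0 0 0 0 0 0" --pt "0 -6 0 0 0 0 0" --pt "0 -6 0 0 0 0 0" --pt "0 -6 0 0 0 0 0" --pt "0 -4 0 0 0 0 0" --pt "0 0 0 0 0 0 0"

```text
time_s: 10.9
tool_pos: [0.4081, 0.1844, 0.1073]
tool_rot: [179.9, 0.0, 86.8]
force: [0.7, -0.2, -0.2]
grip_width: 0.0005
```

send_rows --pt "0 -5 -0.5 0 0 0 -0.03" --pt "0 -6 -0.5 0 0 0 -0.04" --pt "0 -9 -0.8 0 0 0 -0.06" --pt "0 -9 -0.8 0 0 0 -0.06" --pt "0 -9 -0.8 0 0 0 -0.06" --pt "0 -9 -0.8 0 0 0 -0.06"

```text
time_s: 11.5
tool_pos: [0.4066, 0.1382, 0.1069]
tool_rot: [180.0, -0.0, 104.8]
force: [0.3, 0.5, -0.6]
grip_width: 0.0003
```

```bash
cat > st.py <<'E'
from h import *
o=env.get_obs();u=np.load("u.npy");p=inU(u,o["tool_pos"]);y=np.radians(o["tool_rot"][2])-u[2]
# door frame if finger touches: th from position; tool frame vector to hinge
v=np.array([-.131,.104])-p[:2];L=np.hypot(*v);a=np.arctan2(.0175,np.sqrt(L**2-.0175**2))
# direction hinge->tool = angle; door dir angle = that + a (tool outside = clockwise side)
ang=np.arctan2(-v[1],-v[0]);th=-np.pi/2-(ang+a);th=(th+np.pi)%(2*np.pi)-np.pi
print("unit",p.round(4),"L",L.round(4),"theta",round(th,3),"yaw err",round(((y-np.pi+th+np.pi)%(2*np.pi))-np.pi,3),"F",o["force"].round(1),"q",o["qpos"].round(0),o["time_s"])
E
python3 st.py
```

```text
unit [-0.2804  0.0779  0.1069] L 0.1516 theta 1.282 yaw err 0.025 F [ 0.3  0.5 -0.6] q [ 16.  -2. -37. 120.  -1.  62.  -6.] 11.5
```

send_rows --pt "0 -9 -0.8 0 0 0 -0.06" --pt "0 -9 -0.8 0 0 0 -0.06" --pt "0 -9 -0.8 0 0 0 -0.06" --pt "0 -9 -0.8 0 0 0 -0.06" --pt "0 -9 -0.8 0 0 0 -0.06" --pt "0 -9 -0.8 0 0 0 -0.06" --pt "0 -9 -0.8 0 0 0 -0.06" --pt "0 -9 -0.8 0 0 0 -0.06" --pt "0 -9 -0.8 0 0 0 -0.06" --pt "0 -9 -0.8 0 0 0 -0.06" --pt "0 -7 -0.6 0 0 0 -0.047" --pt "0 -4 -0.4 0 0 0 -0.027"

```text
time_s: 12.7
tool_pos: [0.4524, 0.0494, 0.1068]
tool_rot: [180.0, 0.0, 143.3]
force: [-1.0, 0.5, -0.5]
grip_width: 0.0008
```

```bash
python3 st.py; python3 - <<'E'
from h import *
w=env.read_camera("wrist");t=env.read_camera("top")
a=np.hstack([cv2.resize(w[:300,:560],(560,300))[:,80:480],cv2.resize(t[110:310,150:350],(400,400),interpolation=cv2.INTER_CUBIC)[100:400]])
cv2.imwrite("pics/w4.png",a[:,:,::-1])
E
```

```text
unit [-0.2298 -0.0083  0.1068] L 0.1496 theta 0.604 yaw err 0.019 F [-1.   0.5 -0.5] q [ 20.   1. -30. 117.   1.  62.  43.] 12.7
```

View pics/w4.png

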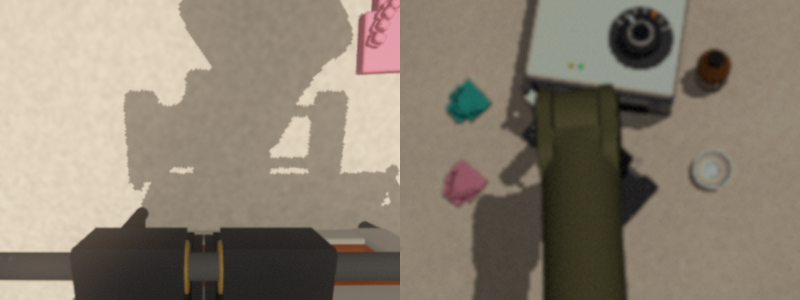

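The door is following the fingers. I continue and slow down before the catch.

send_rows --pt "0 -7 -0.6 0 0 0 -0.047" --pt "0 -7.5 -0.7 0 0 0 -0.05" --pt "0 -7.5 -0.7 0 0 0 -0.05" --pt "0 -7.5 -0.7 0 0 0 -0.05" --pt "0 -7.5 -0.7 0 0 0 -0.05" --pt "0 -7.5 -0.7 0 0 0 -0.05" --pt "0 -6 -0.6 0 0 0 -0.04" --pt "0 -4.5 -0.5 0 0 0 -0.03" --pt "0 -3 -0.3 0 0 0 -0.02" --pt "0 -3 -0.3 0 0 0 -0.02" --pt "0 -2 -0.2 0 0 0 -0.013" --pt "0 -2 -0.2 0 0 0 -0.013"

```text
time_s: 14.0
tool_pos: [0.5078, 0.0165, 0.1066]
tool_rot: [-180.0, 0.0, 168.1]
force: [-0.3, 0.4, 0.6]
grip_width: 0.0004
```

```bash
python3 st.py
```

```text
unit [-0.1728 -0.0382  0.1066] L 0.1482 theta 0.167 yaw err 0.015 F [-0.3  0.4  0.6] q [ 22.   8. -29. 110.   5.  63.  70.] 14.0
```

send_rows --pt "0 -2 -0.2 0 0 0 -0.014" --pt "0 -2 -0.2 0 0 0 -0.014" --pt "0 -2 -0.2 0 0 0 -0.014" --pt "0 -2 -0.2 0 0 0 -0.014" --pt "0 -2 -0.2 0 0 0 -0.014" --pt "0 -1.5 -0.2 0 0 0 -0.011" --pt "0 -1.5 -0.2 0 0 0 -0.011" --pt "0 -1 -0.1 0 0 0 -0.007" --pt "0 -1 -0.1 0 0 0 -0.007"

```text
time_s: 14.9
tool_pos: [0.5209, 0.0126, 0.1065]
tool_rot: [-180.0, -0.2, 174.2]
force: [-4.5, 0.7, 4.0]
grip_width: 0.0008
```

```bash
python3 st.py
```

```text
unit [-0.1595 -0.0413  0.1065] L 0.1481 theta 0.075 yaw err 0.029 F [-4.5  0.7  4. ] q [ 23.  10. -29. 108.   6.  63.  75.] 14.9
```

send_rows --pt "0 -1 -0.1 0 0 0 -0.007" --pt "0 -1 -0.1 0 0 0 -0.007" --pt "0 -1 -0.1 0 0 0 -0.007" --pt "0 -1 -0.1 0 0 0 -0.007"

```text
time_s: 15.3
tool_pos: [0.5269, 0.0117, 0.1066]
tool_rot: [180.0, 0.1, 175.8]
force: [0.5, 0.4, -0.3]
grip_width: 0.0005
```

```bash
python3 st.py
```

```text
unit [-0.1534 -0.0419  0.1066] L 0.1476 theta 0.033 yaw err 0.015 F [ 0.5  0.4 -0.3] q [ 23.  11. -29. 108.   6.  63.  77.] 15.3
```

send_rows --pt "0 -1 0 0 0 0 -0.007" --pt "0 -1 0 0 0 0 -0.007" --pt "0 -1 0 0 0 0 0" --pt "0 -1 0 0 0 0 0" --pt "0 -0.5 0 0 0 0 0"

```text
time_s: 15.8
tool_pos: [0.5284, 0.0115, 0.1063]
tool_rot: [-180.0, -0.3, 176.6]
force: [-9.1, 0.0, 7.0]
grip_width: 0.0009
```

```bash
python3 st.py
```

```text
unit [-0.1519 -0.042   0.1063] L 0.1475 theta 0.023 yaw err 0.018 F [-9.1  0.   7. ] q [ 23.  11. -29. 107.   6.  63.  78.] 15.8
```

send_rows --pt "0 10 0 0 0 0 0" --pt "0 10 0 0 0 0 0" --pt "0 0 0 -38 0 0 0" --pt "0 0 0 -38 0 0 0" --pt "87 0 0 -38 0 0 0" --pt "87 0 0 -38 0 0 0" --pt "87 -35.4 -2 0 0 0 0" --pt "87 -35.4 -2 0 0 0 0" --pt "87 -35.4 -2 0 0 0 0" --pt "87 -35.4 -2 0 0 0 0" --pt "87 0 0 0 0 0 0" --pt "87 0 0 0 0 0 0"

```text
time_s: 17.0
tool_pos: [0.6512, -0.0036, 0.2575]
tool_rot: [180.0, -0.1, 176.6]
force: [-0.7, 0.1, 0.7]
grip_width: 0.0566
```

```bash
python3 st.py; python3 - <<'E'
from h import *
kw=env.get_calibration("wrist");w=env.read_camera("wrist");u=np.load("u.npy")
im=w.copy()
for p in proj(kw,U(u,[[-.0305,-.05,.19],[-.0305,-.05,.164],[-.123,.1,.15],[-.123,-.1,.15],[-.139,.1,.15],[-.139,-.1,.15]])): cv2.circle(im,tuple(int(round(v)) for v in p),2,(255,0,0),-1)
cv2.imwrite("pics/w5.png",im[:,:,::-1])
o=env.get_obs();R0=R.from_euler("xyz",o["tool_rot"],degrees=True)
print(R0.inv().apply(U(u,[[-.0305,-.05,.167]])[0]-o["tool_pos"])*1000,o["grip_width"])
E
```

```text
unit [-0.0284 -0.0504  0.2575] L 0.1854 theta -0.681 yaw err -0.686 F [-0.7  0.1  0.7] q [ 20.  20. -29.  79.  10.  83.  78.] 17.0
[ 1.56927977  0.11969237 91.27318602] 0.06038141121217343
```

View pics/w5.png

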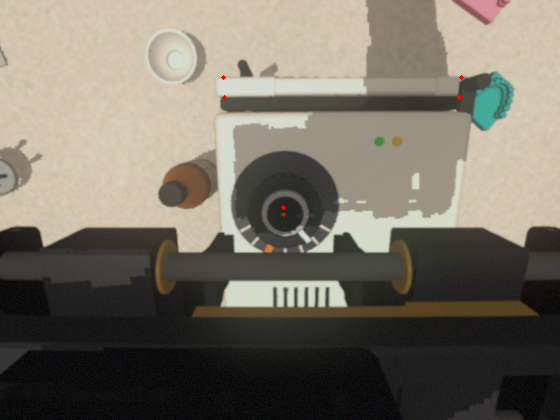

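The door is shut and lines up with the prediction. The ring centre matches to about 1 mm. Next I lower over the ring with the jaws fully open.

send_rows --pt "87 1.5 0 0 0 0 0" --pt "87 0 0 0 0 0 0" --pt "87 0 0 0 0 0 0" --pt "87 0 0 25 0 0 0" --pt "87 0 0 25 0 0 0" --pt "87 0 0 20 0 0 0" --pt "87 0 0 12 0 0 0" --pt "87 0 0 6 0 0 0" --pt "87 0 0 2 0 0 0" --pt "87 0 0 0 0 0 0"

```text
time_s: 18.05
tool_pos: [0.6505, -0.0037, 0.1693]
tool_rot: [-180.0, 0.1, 176.6]
force: [-0.1, 0.3, -0.3]
grip_width: 0.087
```

send_rows --pt "50 0 0 0 0 0 0" --pt "50 0 0 0 0 0 0" --pt "50 0 0 0 0 0 0" --pt "50 0 0 0 0 0 0" --pt "50 0 0 0 0 0 0" --pt "50 0 0 0 0 0 0" --pt "50 0 0 0 0 0 0" --grip_force 25

```text
time_s: 18.75
tool_pos: [0.6503, -0.0024, 0.1688]
tool_rot: [179.9, 0.0, 176.6]
force: [0.2, 4.4, 0.5]
grip_width: 0.0594
```

send_rows --pt "50 0 0 0 0 0 0.09" --pt "50 0 0 0 0 0 0.1" --pt "50 0 0 0 0 0 0.1" --pt "50 0 0 0 0 0 0.1" --pt "50 0 0 0 0 0 0.1" --pt "50 0 0 0 0 0 0.1" --pt "50 0 0 0 0 0 0.1" --pt "50 0 0 0 0 0 0.1" --pt "50 0 0 0 0 0 0.1" --pt "50 0 0 0 0 0 0.1" --pt "50 0 0 0 0 0 0.057" --pt "50 0 0 0 0 0 0"

```text
time_s: 19.95
tool_pos: [0.6491, -0.0043, 0.1688]
tool_rot: [-179.9, 0.0, 116.6]
force: [-3.4, 0.7, 4.2]
grip_width: 0.0593
```

```bash
python3 - <<'E'
from h import *
o=env.get_obs();print(o["tool_pos"],o["tool_rot"],o["wrist_torque"],o["force"],o["grip_width"])
im=env.read_camera("wrist");cv2.imwrite("pics/w6.png",cv2.resize(im[100:280,180:400],(660,540),interpolation=cv2.INTER_CUBIC)[:,:,::-1])
E
```

```text
[ 0.64912746 -0.00430302  0.16877896] [-1.79861757e+02  5.46506419e-03  1.16569241e+02] [ 0.19370636  0.73643848 -0.01369892] [-3.36421694  0.66502336  4.24432109] 0.059291740202336504
```

View pics/w6.png

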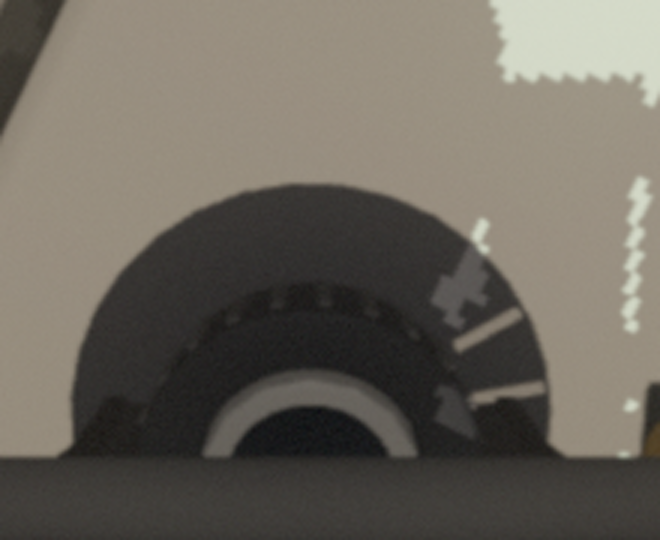

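send_rows --pt "87 0 0 0 0 0 0" --pt "87 0 0 0 0 0 0" --pt "87 0 0 0 0 0 0" --pt "87 0 0 0 0 0 0" --pt "87 0 0 0 0 0 0" --pt "87 0 0 -10 0 0 0" --pt "87 0 0 -30 0 0 0" --pt "87 0 0 -40 0 0 0" --pt "87 0 0 -40 0 0 0" --pt "87 -40 0 -30 0 0 0" --pt "87 -40 0 0 0 0 0" --pt "87 0 0 0 0 0 0"

```text
time_s: 21.2
tool_pos: [0.6874, -0.0834, 0.3195]
tool_rot: [180.0, 0.3, 116.1]
force: [-0.5, 0.5, -1.0]
grip_width: 0.0871
```

```bash
python3 - <<'E'
from h import *
o=env.get_obs();print(o["tool_pos"],o["tool_rot"],o["force"],o["grip_width"])
im=env.read_camera("wrist");cv2.imwrite("pics/w7.png",cv2.resize(im[0:240,120:440],(800,600),interpolation=cv2.INTER_CUBIC)[:,:,::-1])
E
```

```text
[ 0.68743186 -0.08339948  0.31954655] [179.99540481   0.32750348 116.05457234] [-0.54040272  0.49531466 -1.03912576] 0.08714935495654279
```

View pics/w7.png

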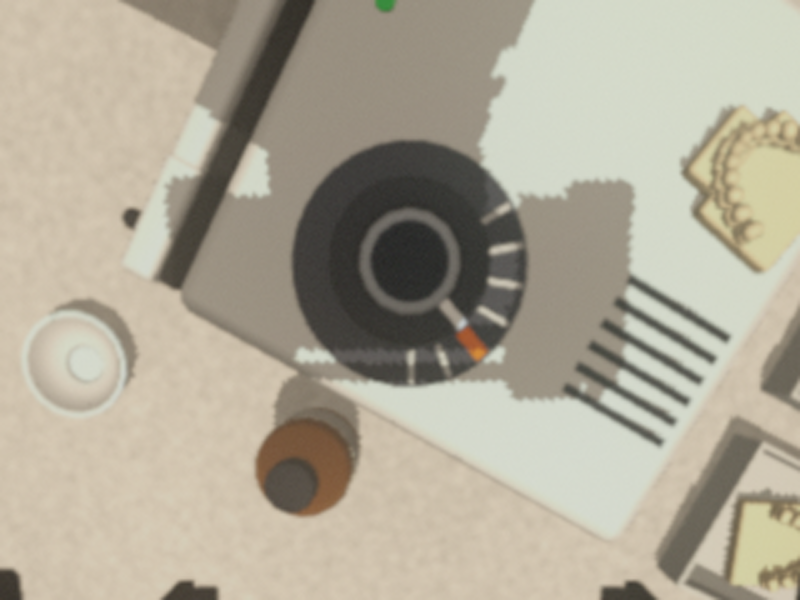

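The white pointer at (453,315) runs straight into the orange mark at (472,345), and the door gap is even along its length. The bottle, dish and cast look undisturbed, and the gripper is clear of everything.

```bash
python3 -c "
from cell import env
print(env.sign_off())"
```

```text
the job is handed in; nothing more can be done
None
```

The job is handed in at about 21 s of the 59 s allowed: the tray is home, the door is shut on its catch and the timer ring stands at the orange mark.

- **Tray:** I pushed it in slowly by its tab until it met the stop, at about 16 N. The wrist picture put its lip within about 1 px (about 1 mm) of the fully home position.
- **Door:** I swung it along its arc and slowed to 1–2 mm per 0.1 s step before the catch. I felt the catch resist at about 4.5 N and then let go. A light push afterwards met a firm seat, and later pictures show the door shut and lined up.
- **Ring:** I turned it 60° clockwise, from the second detent to the fifth. After I let go, the last picture shows the pointer in line with the orange mark.
- **Other things:** The bottle, dish and cast look undisturbed in that picture. I did not re-check the things further out on the bench.

**Checks that disagreed or could not be made:**
- Both the tray stop and the door seat were met about 3 mm before my estimate. The two offsets agree, so I put it down to the fingers being thicker than I assumed.
- I last saw the model upright before pushing the tray. With the door shut I did not look at it again, so I am relying on the slow push for it still standing.

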